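# Load a fresh drying cartridge and hold the keyed cap home

### The arm

A 6-joint arm with a two-finger parallel gripper is mounted at the origin on a cart in front of the work surface, level with it; the furniture and walls round the work are solid. World frame = base frame: x ahead of the robot, y to its left, z up, the work surface at z = 0. Lengths are in m, angles in rad, forces in N, time in s.
With the tool pointing down it reaches from about 0.35 to 0.875 m from the base axis. Payload 4.2 kg.
Tool frame: the origin (TCP) lies midway between the tips of the shut fingers; the grasp point (between the pads) lies 19 mm behind it (ctrl.pinch_z is the distance from the TCP to the grasp point, in m); y points along the fingers, z is the direction in which the jaws open and shut, and the axes are right-handed (so a half turn about y gives the same grasp; the last joint's range is limited). The gripper opens to 87 mm and grips with 3 to 60 N. Pads are 19 mm wide; open, the fingers measure 117 mm over their backs; the gripper's body (75 mm by 190 mm) begins 51 mm behind the grasp point.
Start: joints at [-0.909, 0.385, 0.008, 0, -1.194, -0.259], TCP at [0.245, -0.575, 0.223] pointing down, gripper open.
Joint ranges: [-3.14, 3.14], [-1.21, 2.06], [-1.07, 1.41], [-3.16, 2.05], [-2.99, -0.16], [-3.1, 3.1]. Speed limits (rad/s): [2.79, 2.79, 3.14, 3.14, 3.14, 3.14].

### API

Orientations are given as a rotation vector (axis times angle).
In Python, from bench import ctrl gives the robot as it stands.
- The arm moves only by the shell command python3 -m inch 'ROWS' [FORCE]. ROWS is JSON, a list of rows, each a list of 7 numbers: the turn, a rotation vector about the tool's x, y, z in rad, then the shift along the tool's x, y, z in mm, then the closure, from 0 (fully open) to 1 (shut). In form: [[ax, ay, az, dx, dy, dz, jaw], ...]. A call has 1 to 8 rows; each row is the pose to reach, as a shift and turn from the pose commanded when the call began, along the tool's axes at that moment; what a row does not reach only later rows make up. A row lasts 1/12 s, in which the tool goes at most 41.7 mm and 7.16 degrees, less where a joint would pass 70% of its speed; a pose out of reach is approached as far as the arm can. A call with a gripper value outside its range is refused whole. The fingers move at their own pace and stop on an object; FORCE is the grip in N (left out, the last holds). Time passes only in rows, so rows that repeat a pose let the fingers close. It gives the time, the measured TCP pose, the force and the opening at its end, in the units of the state.
- ctrl.observe(): the state, without advancing time (a new reading comes with each control period).
- ctrl.read_camera(name): name is "scene" or "top" or "wrist"; returns the picture (384x512x3 uint8, red, green, blue); there is no depth.
- ctrl.camera_params(name): a dict with "fx", "fy", "cx", "cy" (pixels), "cam_to_world" (4x4, takes a point from camera to world coordinates); the wrist camera has in their place "hand_eye" (4x4, takes a point from camera to tool coordinates, whose origin is the TCP and whose axes are the tool frame's). Camera axes: x right, y down, z forward; pixel columns grow to the right and rows downward; lengths in m; the calibration is good to about 2 mm. A picture is of the moment at which its call begins: read the wrist's pose just before it. camera_params takes no time and is no camera call.
- ctrl.close_job(): hands the job in, once; it reports no verdict.
Trained networks look in the newest picture that a camera, given by its name, has taken for a name from the list of things; names that differ only in an ending like _2 or _b are one class to them, and where a whole thing is asked for, a point or a joint stands for the part that bears it (a point fixed in the world has none). Each returns a list of dicts, best first, with "score" (0 to 1); they miss things now and then, are a little off and sometimes report something else, mostly with a low value. They report only what shows in the picture. A call takes as long as a camera call.
- ctrl.trace(thing, camera): "mask" (384x512 bool, what is visible of it).
- ctrl.pinpoint(thing, camera): "centre" ([x, y, z] in m, in world coordinates, good to about 4 mm: a listed point, or the origin of a listed thing).
The state is a dict: "t": time; "qpos": joint angles; "dq": joint speeds; "joint_torque": joint torques, N m; "eef_pos": TCP position; "orientation": TCP orientation; "contact_force": force on the tool from outside, world axes, zero at the start; "wrist_torque": the same for the moment, N m; "finger_gap": opening from 0.0 (shut) to 1.0 (fully open).
Only numpy, scipy, OpenCV 4.12 (cv2) and the standard library are available. Lean on these libraries where they do the work, as an engineer would, in place of code of your own. Each camera call takes 0.05 s, during which the arm holds its last target.

### The job

Load the purge-air dryer: take the blue (fresh) cartridge out of the white rack and drop it end-down into the bore of the blue housing, leaving the two pink (spent) ones standing in the rack. Then put the black knurled cap over the housing's neck, turn it until the keyways hidden inside it drop over the neck's pins, and push it down fully home against the spring under the cartridge. Finish holding it pushed home for the leak check, without letting go, and leave the things around undisturbed.

Things in the scene. Friction and masses are not known exactly. Their poses are not given: they have to be found in the camera images.
- housing: Dryer housing, fixed: aluminium foot plate 90 x 70 x 10 mm, on it a blue round body, 58 mm diameter, whose flat top (the shoulder) is 60 mm above the bench. A brass hose barb on each side along its y axis, 55 mm out, 30 mm up. On the shoulder an aluminium neck, 32 mm outside diameter, 60 to 86 mm above the bench, with a bevelled rim. Origin: centre of the underside, z up.
- neck_top (a point): Centre of the neck's mouth, 86 mm above the bench, on the upright axis of the bore. The bore is 19 mm wide with a mouth bevelled to 24 mm, and goes down to the spring seat, 22.5 mm above the bench. A cartridge standing on the seat sticks out 16.5 mm above the neck (top 102.5 mm above the bench).
- pins (a point): Point on the neck's axis, 70.5 mm above the bench, level with the tops of three steel pins, 5 mm thick and 120 degrees apart, that stick out 4 mm from the neck. How the pins are clocked is not known: it differs every time and has nothing to do with the housing's own yaw, nor with this point's axes.
- seat (a joint): How far the spring seat at the bottom of the bore is pressed down, in m: 0 at rest, about 0.0085 with the cap fully home on a cartridge (0.0115 is the stop). The spring pushes up with 3 N at first and 7 N with the cap home, so a cap that is let go rises again by about 8 mm.
- cap_mid (a point): Black knurled cap with a bright band round its lower edge, loose, open end down on the bench, 50 mm diameter, 56 mm high, about 100 g. This point: on its axis half-way up (28 mm above the lower edge), z up. The upper 22 mm are solid, the place to grip. Stopped on the pins, this point is 98.5 mm above the bench, and the cap stays there if let go and turns freely; fully home it is 88 mm.
- cap_edge (a point): Centre of the cap's lower edge. From here up the skirt is hollow, 34 mm deep, bore 34.4 mm, with three straight keyways 120 degrees apart inside it, out of sight. With the keyways over the pins (within about 5 degrees) the cap goes 10.5 mm further down: 2 mm freely, then against the spring. A fit lies within 60 degrees one way or the other of any clocking.
- rack: White plastic rack block, fixed, 150 x 50 x 44 mm, origin at the centre of its underside, long side along its x axis. Three upright holes, 18 mm wide, in a row along its x axis at -50, 0 and +50 mm from the centre; their floors are 8 mm above the bench. One cartridge stands in each, in any order.
- cart_blue_mid (a point): Fresh cartridge: a rod 16 mm in diameter and 80 mm long, dark blue with white ends, bevelled at the foot, 30 g, loose, standing upright in a rack hole. This point is its centre, half-way up (40 mm from either end), z along the rod. The upper 44 mm stand out of the rack.
- cart_pink_1_mid (a point): Spent cartridge, pink with white ends, the same size; its centre. Stays in the rack.
- cart_pink_2_mid (a point): The other spent cartridge, pink with white ends, the same size; its centre. Stays in the rack.
- screwdriver_black: Small black screwdriver lying on the bench, 134 mm; leave alone.
- timer: White bench timer, 62 x 66 x 17 mm, lying on its back; leave alone.
- beaker_small: Small glass beaker, 71 mm high; leave alone.
- crucible_c: White porcelain crucible, 34 mm wide, 30 mm high; leave alone.

How it is judged:
On the way, in this order (a step that is already met when the one before it is completed fails the run):
1. the blue cartridge stands in the housing's bore on the spring seat, let go (horizontal distance between cart_blue_mid and neck_top below 0.004 m and angle between cart_blue_mid's own z axis and vertical below 0.12 rad and z of cart_blue_mid in the frame of housing below 0.066 m and contact force between the fingers and cart_blue below 0.1 N), for 0.2 s.
2. the cap is over the neck, down to the pins or lower (horizontal distance between cap_mid and neck_top below 0.005 m and angle between cap_mid's own z axis and vertical below 0.12 rad and z of cap_mid in the frame of housing below 0.101 m), for 0.1 s.
At the end, for the whole second after the job is handed in: Blue cartridge upright in the bore (within 4 mm of its axis); cap level on the neck (within 5 mm), lower edge within 2.5 mm of the shoulder, spring seat pressed at least 5.5 mm; gripper still holding the cap (over 2 N), at rest; pink cartridges upright in the rack (horizontal distance between cart_blue_mid and neck_top below 0.004 m and angle between each of cart_blue_mid, cap_mid's own z axis and vertical below 0.12 rad and horizontal distance between cap_mid and neck_top below 0.005 m and z of cap_mid in the frame of housing below 0.0905 m and value of joint seat above 0.0055 m and contact force between the fingers and cap above 2 N and linear speed of cap below 0.02 m/s and angle between each of cart_pink_1_mid, cart_pink_2_mid's own z axis and vertical below 0.2 rad); the arm keeps its last pose, push and grip.
It fails at once if a spent (pink) cartridge is taken or shifted by more than 15 mm (distance of any of cart_pink_1_mid, cart_pink_2_mid from where it was at the start of the episode above 0.015 m).
It fails at once if one of the things around (screwdriver, timer, beaker, crucible) is shifted by more than 20 mm (distance of any of screwdriver_black, timer, beaker_small, crucible_c from where it was at the start of the episode above 0.02 m).
It also fails if it takes over 72 s, if anything falls off the work surface, if the arm or the gripper's body presses on something with over 40 N, if the wrist force passes 120 N, or if a joint passes its speed limit or range.

## Working session

There is one attempt and no reset: what is moved stays moved. The work goes in short steps, Python scripts to look and compute and a shell command to move; the robot and the scene stay as the last step left them, time stands still between calls to the robot, and variables do not carry over. Pictures are saved under pics/ and viewed, and the job is handed in when it is done.

```bash
ls -la; mkdir -p pics; cat > h.py <<'E'
from bench import ctrl
import numpy as np, cv2, json
from scipy.spatial.transform import Rotation as R
def snap(cam,fn):
    im=ctrl.read_camera(cam); cv2.imwrite('pics/'+fn,im[:,:,::-1]); return im
def tool():
    s=ctrl.observe(); return np.array(s['eef_pos']),R.from_rotvec(s['orientation']),s
def rel(p):
    "world pt -> tool frame mm"
    e,r,_=tool(); return r.inv().apply(np.array(p)-e)*1000
def proj(cam,p):
    c=ctrl.camera_params(cam)
    if 'cam_to_world' in c: T=np.array(c['cam_to_world'])
    else:
        e,r,_=tool(); W=np.eye(4); W[:3,:3]=r.as_matrix(); W[:3,3]=e; T=W@np.array(c['hand_eye'])
    q=np.linalg.inv(T)@np.append(p,1)
    return c['fx']*q[0]/q[2]+c['cx'], c['fy']*q[1]/q[2]+c['cy']
def ray(cam,u,v,z):
    c=ctrl.camera_params(cam)
    if 'cam_to_world' in c: T=np.array(c['cam_to_world'])
    else:
        e,r,_=tool(); W=np.eye(4); W[:3,:3]=r.as_matrix(); W[:3,3]=e; T=W@np.array(c['hand_eye'])
    d=T[:3,:3]@np.array([(u-c['cx'])/c['fx'],(v-c['cy'])/c['fy'],1]); o=T[:3,3]
    return o+d*(z-o[2])/d[2]
E
python3 - <<'E'
from h import *
print(ctrl.observe(), ctrl.pinch_z)
for c in ['scene','top']:
    snap(c,c+'0.png')
    for n in ['housing','neck_top','cap_mid','rack','cart_blue_mid','cart_pink_1_mid']:
        print(c,n,[(np.round(d['centre'],4).tolist(),round(d['score'],2)) for d in ctrl.pinpoint(n,c)][:3])
e,r,s=tool(); print(r.as_matrix().round(3))
E
```

```text
total 12
drwxr-xr-x  3 agent agent 4096 Dec  7 14:47 .
drwxr-xr-x 23 root  root  4096 Dec  7 14:47 ..
drwxr-xr-x  2 agent agent 4096 Dec  7 14:47 pics
{'t': 0.0, 'qpos': array([-9.09414674e-01,  3.85571856e-01,  6.64926514e-03, -5.21831847e-04,
       -1.19402984e+00, -2.58604941e-01]), 'dq': array([ 0.00011791, -0.00017725, -0.00114822, -0.00114895, -0.00175757,
        0.00055174]), 'joint_torque': array([ 3.28219257e-04, -3.90663171e+01,  1.87397611e+01,  4.21972409e+00,
        1.10269157e-02, -2.03938471e-04]), 'eef_pos': array([ 0.24477259, -0.57441831,  0.22145617]), 'orientation': array([-1.54547501, -0.31529616,  0.31612134]), 'contact_force': array([-0.43188409, -0.13064875,  0.41318522]), 'wrist_torque': array([ 0.0246622 , -0.00251745,  0.00517284]), 'finger_gap': 1.0002016255042216} 0.0187
scene housing [([0.476, -0.019, -0.0004], 0.95)]
scene neck_top [([0.4728, -0.0234, 0.0802], 0.65)]
scene cap_mid [([0.4965, -0.1824, 0.0267], 0.93)]
scene rack [([0.517, 0.1837, 0.0009], 0.74)]
scene cart_blue_mid [([0.4698, 0.1714, 0.0495], 0.7), ([0.3749, 0.0605, 0.0024], 0.51), ([0.5123, 0.1808, 0.0509], 0.36)]
scene cart_pink_1_mid [([0.513, 0.1814, 0.0014], 0.72), ([0.5593, 0.1994, 0.0534], 0.61)]
top housing [([0.4824, -0.0228, 0.001], 0.96), ([0.4922, -0.1824, 0.032], 0.24)]
top neck_top [([0.4739, -0.0225, 0.0863], 0.96), ([0.3721, 0.0632, 0.0001], 0.6), ([0.4827, -0.0237, -0.0006], 0.25)]
top cap_mid [([0.4954, -0.1848, 0.0279], 0.59)]
top rack [([0.5116, 0.1868, 0.0001], 0.75), ([0.7073, -0.3581, -0.0005], 0.71)]
top cart_blue_mid [([0.467, 0.1707, 0.0461], 0.55)]
top cart_pink_1_mid [([0.5608, 0.1972, 0.0466], 0.62)]
[[ 0.92   0.    -0.392]
 [ 0.392 -0.     0.92 ]
 [ 0.    -1.    -0.   ]]
```

View pics/scene0.png

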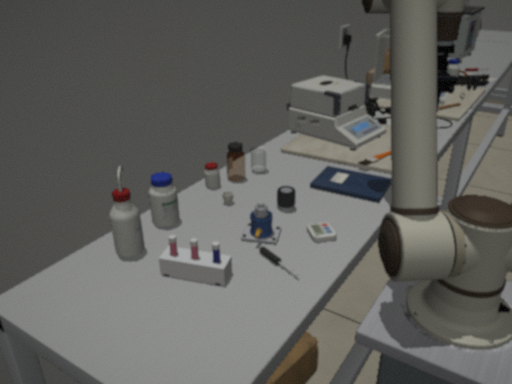

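View pics/top0.png

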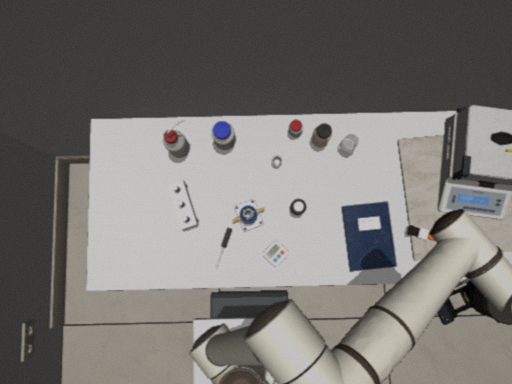

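```bash
python3 - <<'E'
from h import *
print(ctrl.camera_params('wrist'))
for n in ['screwdriver_black','timer','beaker_small','crucible_c']:
    for c in ['scene','top']:
        print(c,n,[(np.round(d['centre'],4).tolist(),round(d['score'],2)) for d in ctrl.pinpoint(n,c)][:2])
print('to',rel([.42,.05,.30]))
E
```

```text
{'fx': 292.6030190948554, 'fy': 292.6030190948554, 'cx': 257.1354687083749, 'cy': 191.7270802706706, 'hand_eye': array([[ 7.13983007e-04,  9.68099409e-01,  2.50565410e-01,
        -6.82365895e-02],
       [-3.66165413e-04, -2.50565204e-01,  9.68099656e-01,
        -1.60842223e-01],
       [ 9.99999678e-01, -7.82955091e-04,  1.75585222e-04,
         2.93785261e-04],
       [ 0.00000000e+00,  0.00000000e+00,  0.00000000e+00,
         1.00000000e+00]])}
scene screwdriver_black [([0.378, 0.0596, -0.0007], 0.73)]
top screwdriver_black [([0.3728, 0.0617, -0.002], 0.68)]
scene timer [([0.3488, -0.1081, -0.0041], 0.61)]
top timer [([0.353, -0.1047, 0.0022], 0.59)]
scene beaker_small [([0.7013, -0.3595, 0.0025], 0.65)]
top beaker_small [([0.7065, -0.3589, -0.0024], 0.66)]
scene crucible_c [([0.6479, -0.1208, -0.0001], 0.47), ([0.6982, -0.3595, 0.0003], 0.2)]
top crucible_c [([0.4721, -0.0262, 0.07], 0.61), ([0.6483, -0.1202, 0.0007], 0.44)]
to [405.9658835  -77.4436241  506.32622474]
```

```bash
python3 -m inch '[[0,0,0,10,-40,20,0],[0,0,0,40,-77,60,0],[0,0,0,70,-77,95,0],[0,0,0,100,-77,130,0],[0,0,0,130,-77,165,0],[0,0,0,160,-77,200,0],[0,0,0,190,-77,235,0],[0,0,0,220,-77,270,0]]'
python3 -m inch '[[0,0.03,0,30,0,35,0],[0,0.06,0,55,0,70,0],[0,0.1,0,80,0,105,0],[0,0.117,0,105,0,140,0],[0,0.117,0,130,0,170,0],[0,0.117,0,155,0,200,0],[0,0.117,0,180,0,235,0],[0,0.117,0,186,0,236,0]]'
python3 - <<'E'
from h import *
print(ctrl.observe()['qpos'].round(3))
snap('wrist','w1.png')
for n in ['housing','neck_top','cap_mid','rack','cart_blue_mid','cart_pink_1_mid']:
    print(n,[(np.round(d['centre'],4).tolist(),round(d['score'],2)) for d in ctrl.pinpoint(n,'wrist')][:3])
E
```

```text
t: 1.77
eef_pos: [0.3274, -0.2833, 0.2998]
orientation: [-1.548, -0.316, 0.315]
contact_force: [1.6, 0.6, 0.5]
finger_gap: 1.003
t: 2.43
eef_pos: [0.4067, 0.0095, 0.2998]
orientation: [-1.557, -0.231, 0.228]
contact_force: [0.3, -0.1, 0.1]
finger_gap: 1.001
[ 4.270e-01 -5.500e-02 -3.400e-01 -1.000e-03 -1.284e+00 -1.705e+00]
housing [([0.4773, -0.0232, 0.0015], 0.64), ([0.3763, 0.0607, -0.0018], 0.34)]
neck_top [([0.4775, -0.0235, 0.0874], 0.65)]
cap_mid [([0.4954, -0.1812, 0.0275], 0.73)]
rack [([0.5098, 0.1857, 0.0029], 0.7)]
cart_blue_mid []
cart_pink_1_mid [([0.5602, 0.2011, 0.0466], 0.61)]
```

View pics/w1.png

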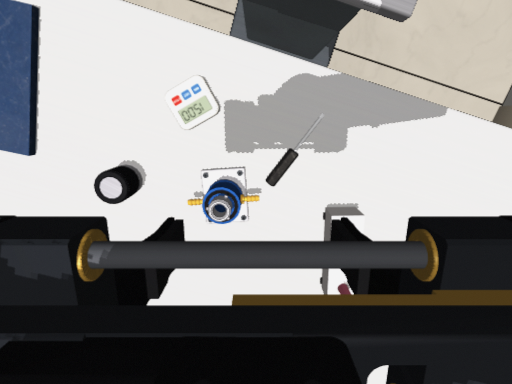

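```bash
python3 - <<'E'
from h import *
print('to',rel([.615,.21,.27]))
E
```

```text
to [258.66747122  29.48086606 139.46952084]
```

```bash
python3 -m inch '[[0,0,0,35,0,20,0],[0,0,0,70,5,40,0],[0,0,0,105,10,60,0],[0,0,0,140,15,80,0],[0,0,0,175,20,100,0],[0,0,0,210,25,118,0],[0,0,0,240,30,136,0],[0,0,0,258,30,140,0]]'
python3 -m inch '[[0,0,0,0,0,0,0],[0,0,0,0,0,0,0]]'
python3 - <<'E'
from h import *
snap('wrist','w2.png')
for n in ['rack','cart_blue_mid','cart_pink_1_mid','neck_top']:
    print(n,[(np.round(d['centre'],4).tolist(),round(d['score'],2)) for d in ctrl.pinpoint(n,'wrist')][:3])
E
```

```text
t: 3.45
eef_pos: [0.6158, 0.2131, 0.2667]
orientation: [-1.56, -0.222, 0.226]
contact_force: [-0.1, -0.7, -0.4]
finger_gap: 0.998
t: 3.62
eef_pos: [0.6147, 0.2109, 0.2681]
orientation: [-1.56, -0.221, 0.225]
contact_force: [-0.1, -0.4, 0.6]
finger_gap: 0.998
rack [([0.559, 0.1986, 0.0485], 0.7), ([0.5119, 0.1837, 0.0005], 0.69)]
cart_blue_mid [([0.4706, 0.1761, 0.0477], 0.73)]
cart_pink_1_mid [([0.5586, 0.2042, 0.0459], 0.53), ([0.5107, 0.1854, 0.0035], 0.49)]
neck_top [([0.4699, 0.1754, 0.0466], 0.45), ([0.5092, 0.1844, 0.0034], 0.31)]
```

View pics/w2.png

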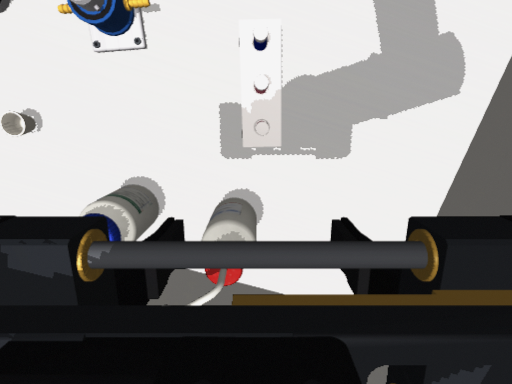

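```bash
python3 - <<'E'
from h import *
im=cv2.imread('pics/w2.png')
cv2.imwrite('pics/w2c.png',cv2.resize(im[0:160,210:310],None,fx=5,fy=3.75*1.0,interpolation=cv2.INTER_CUBIC)[:600])
for p in [(261,38),(262,83),(262,127)]: print(ray('wrist',*p,.088).round(4))
for p in [(240,147),(281,147),(240,20),(281,20)]: print(ray('wrist',*p,.044).round(4))
E
```

```text
[0.4698 0.1736 0.088 ]
[0.5129 0.1875 0.088 ]
[0.5584 0.201  0.088 ]
[0.5925 0.1817 0.044 ]
[0.5774 0.2335 0.044 ]
[0.4482 0.1419 0.044 ]
[0.4345 0.1885 0.044 ]
```

View pics/w2c.png

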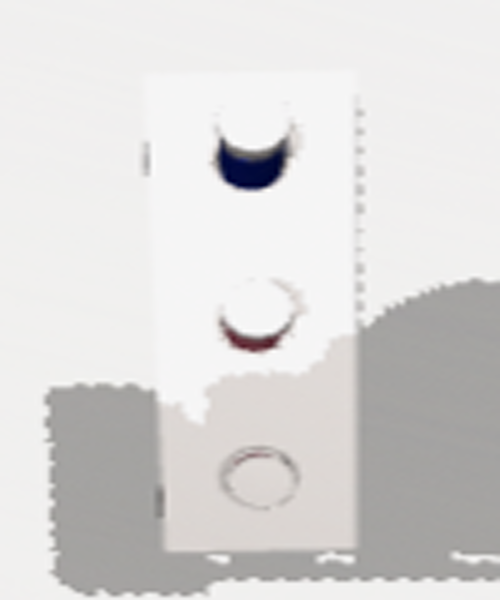

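```bash
python3 - <<'E'
from h import *
e,r,s=tool(); print(np.degrees(np.arctan2(*r.as_matrix()[[1,0],0])), r.as_matrix().round(4))
for p in [(235,210),(235,240)]: print(ray('wrist',*p,0).round(3))
b=np.array([.4648,.173,.16]); print('to',rel(b+.095*np.array([.958,.287,0])), rel(b))
E
```

```text
16.31503501786306 [[ 9.597e-01  1.000e-03 -2.809e-01]
 [ 2.809e-01  6.000e-04  9.597e-01]
 [ 1.100e-03 -1.000e+00  3.000e-04]]
[0.693 0.199 0.   ]
[0.742 0.212 0.   ]
to [-58.68798068 110.39058115   6.02335812] [-153.69233687  110.2817309     5.42270686]
```

```bash
python3 -m inch '[[0,0,0,-30,30,3,0],[0,0,0,-58,65,6,0],[0,0,0,-58,100,6,0],[0,0,0,-58,110,6,0],[0,0,0,-58,110,6,0],[0,0,0,-58,110,6,0]]'
python3 - <<'E'
from h import *
snap('wrist','w3.png')
for n in ['cart_blue_mid','cart_pink_1_mid']:
    print(n,[(np.round(d['centre'],4).tolist(),round(d['score'],2)) for d in ctrl.pinpoint(n,'wrist')][:3])
E
```

```text
t: 4.37
eef_pos: [0.5582, 0.2017, 0.161]
orientation: [-1.559, -0.227, 0.223]
contact_force: [0.3, -0.2, -0.1]
finger_gap: 0.996
cart_blue_mid [([0.4699, 0.1747, 0.0482], 0.68)]
cart_pink_1_mid [([0.5628, 0.2016, 0.0499], 0.79)]
```

View pics/w3.png

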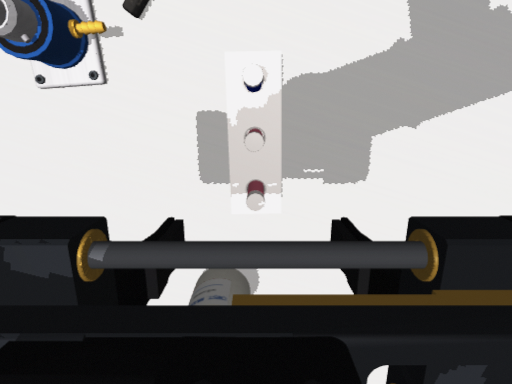

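```bash
python3 - <<'E'
from h import *
im=cv2.imread('pics/w3.png')
cv2.imwrite('pics/w3c.png',cv2.resize(im[45:220,210:300],None,fx=5,fy=3.4,interpolation=cv2.INTER_CUBIC)[:600])
for p in [(253,75),(254,141),(255,201)]: print(ray('wrist',*p,.088).round(4))
E
```

```text
[0.4658 0.1722 0.088 ]
[0.5125 0.1865 0.088 ]
[0.5599 0.2011 0.088 ]
```

View pics/w3c.png

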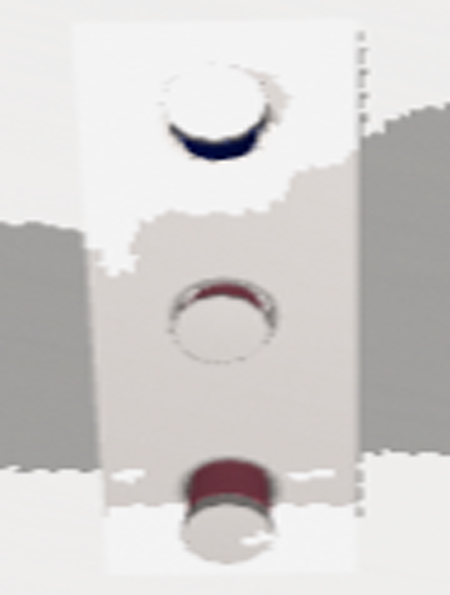

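```bash
python3 - <<'E'
from h import *
print(rel([.4654,.1722,.058]))
E
```

```text
[-98.53246828 103.38360365  -2.60500492]
```

```bash
python3 -m inch '[[0,0,0,-35,0,-1,0],[0,0,0,-70,0,-2,0],[0,0,0,-98.5,0,-2.6,0],[0,0,0,-98.5,0,-2.6,0],[0,0,0,-98.5,0,-2.6,0],[0,0,0,-98.5,30,-2.6,0]]'
python3 - <<'E'
from h import *
print(rel([.4654,.1722,.058]))
E
```

```text
t: 5.02
eef_pos: [0.4687, 0.1747, 0.136]
orientation: [-1.552, -0.239, 0.213]
contact_force: [1.0, 0.8, 0.4]
finger_gap: 0.999
[-5.23345535 77.89539877 -1.74097862]
```

```bash
python3 -m inch '[[0,0,0,0,0,0,0],[0,0,0,0,0,0,0],[0,0,0,0,0,0,0]]'
python3 - <<'E'
from h import *
e,r,s=tool();print(rel([.4654,.1722,.058]),r.as_matrix().round(4))
print(ctrl.observe()['qpos'].round(3))
E
```

```text
t: 5.27
eef_pos: [0.4644, 0.1718, 0.1303]
orientation: [-1.559, -0.226, 0.223]
contact_force: [0.0, 0.3, 0.0]
finger_gap: 1.0
[ 0.95922167 72.30488674  0.14660829] [[ 9.594e-01  1.400e-03 -2.821e-01]
 [ 2.821e-01  2.000e-04  9.594e-01]
 [ 1.400e-03 -1.000e+00 -2.000e-04]]
[ 6.830e-01  2.580e-01 -4.370e-01  1.000e-03 -8.750e-01 -1.969e+00]
```

Good. Down and grip.

```bash
python3 -m inch '[[0,0,0,1,30,0,0],[0,0,0,1,55,0,0],[0,0,0,1,68,0,0],[0,0,0,1,72,0,0],[0,0,0,1,72,0,0],[0,0,0,1,72,0,0],[0,0,0,1,72,0,0.5],[0,0,0,1,72,0,1]]' 15
python3 -m inch '[[0,0,0,0,0,0,1],[0,0,0,0,0,0,1],[0,0,0,0,0,0,1],[0,0,0,0,0,0,1],[0,0,0,0,0,0,1],[0,0,0,0,0,0,1]]' 15
```

```text
t: 5.93
eef_pos: [0.4649, 0.1721, 0.0587]
orientation: [-1.558, -0.226, 0.222]
contact_force: [1.0, -0.4, -0.4]
finger_gap: 0.921
t: 6.43
eef_pos: [0.4639, 0.1714, 0.0574]
orientation: [-1.559, -0.224, 0.224]
contact_force: [0.0, -0.5, 0.6]
finger_gap: 0.475
```

```bash
python3 -m inch '[[0,0,0,0,0,0,1],[0,0,0,0,0,0,1],[0,0,0,0,0,0,1],[0,0,0,0,0,0,1],[0,0,0,0,0,0,1],[0,0,0,0,0,0,1]]' 15
python3 - <<'E'
from h import *
snap('wrist','w4.png'); snap('scene','s4.png')
im=cv2.imread('pics/s4.png');cv2.imwrite('pics/s4c.png',cv2.resize(im[190:300,130:330],None,fx=4,fy=4,interpolation=cv2.INTER_CUBIC))
E
```

```text
t: 6.93
eef_pos: [0.4639, 0.1714, 0.0574]
orientation: [-1.559, -0.224, 0.224]
contact_force: [0.2, -0.5, 0.1]
finger_gap: 0.181
```

View pics/w4.png

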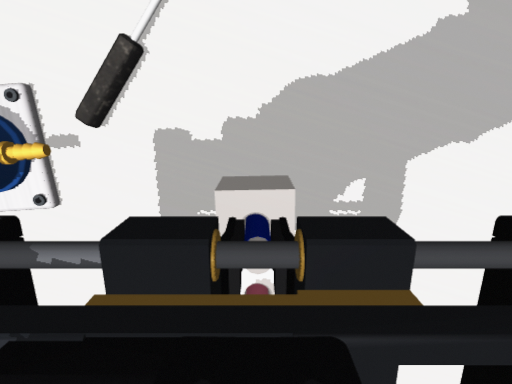

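View pics/s4c.png

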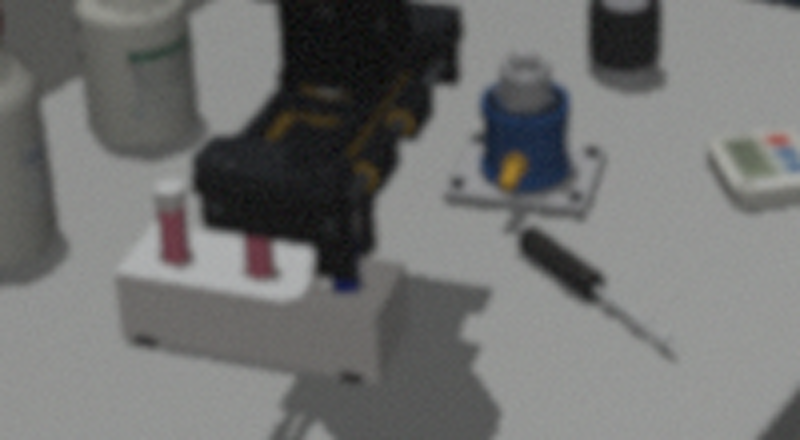

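```bash
python3 -m inch '[[0,0,0,0,-20,0,1],[0,0,0,0,-45,0,1],[0,0,0,0,-75,0,1],[0,0,0,0,-110,0,1],[0,0,0,0,-130,0,1],[0,0,0,0,-130,0,1],[0,0,0,0,-130,0,1]]'
python3 - <<'E'
from h import *
print('to',rel([.574,.006,.19]), tool()[2]['finger_gap'])
E
```

```text
t: 7.62
eef_pos: [0.4643, 0.1718, 0.1885]
orientation: [-1.557, -0.226, 0.222]
contact_force: [-1.0, -0.2, -0.0]
finger_gap: 0.177
to [  58.58929007   -1.60079698 -190.02431266] 0.17718276978383962
```

```bash
python3 -m inch '[[0,0,0,10,0,-35,1],[0,0,0,20,0,-70,1],[0,0,0,30,0,-105,1],[0,0,0,40,0,-140,1],[0,0,0,50,0,-170,1],[0,0,0,58,0,-190,1],[0,0,0,58,0,-190,1],[0,0,0,58,0,-190,1]]'
python3 -m inch '[[0,0,0,0,0,0,1],[0,0,0,0,0,0,1]]'
python3 - <<'E'
from h import *
snap('wrist','w5.png'); snap('top','t5.png'); snap('scene','s5.png')
for c in ['wrist','top']:
  for n in ['neck_top','cart_blue_mid','cap_mid']:
    print(c,n,[(np.round(d['centre'],4).tolist(),round(d['score'],2)) for d in ctrl.pinpoint(n,c)][:3])
e,r,s=tool(); print(e)
im=cv2.imread('pics/s5.png');cv2.imwrite('pics/s5c.png',cv2.resize(im[150:300,150:350],None,fx=4,fy=4,interpolation=cv2.INTER_CUBIC))
E
```

```text
t: 8.28
eef_pos: [0.5725, 0.0044, 0.1851]
orientation: [-1.559, -0.219, 0.226]
contact_force: [-0.3, -0.3, -0.1]
finger_gap: 0.176
t: 8.45
eef_pos: [0.5723, 0.0062, 0.1867]
orientation: [-1.559, -0.224, 0.226]
contact_force: [-0.6, 0.6, -0.4]
finger_gap: 0.18
wrist neck_top [([0.4723, -0.0233, 0.0875], 0.65), ([0.471, -0.0238, 0.0706], 0.59)]
wrist cart_blue_mid []
wrist cap_mid [([0.4986, -0.1801, 0.0288], 0.67), ([0.4927, -0.1836, -0.0015], 0.18)]
top neck_top [([0.4734, -0.0238, 0.0897], 0.78), ([0.4796, -0.021, 0.0013], 0.63)]
top cart_blue_mid []
top cap_mid [([0.4941, -0.187, 0.0314], 0.7)]
[0.57313143 0.00570978 0.1875487 ]
```

View pics/w5.png

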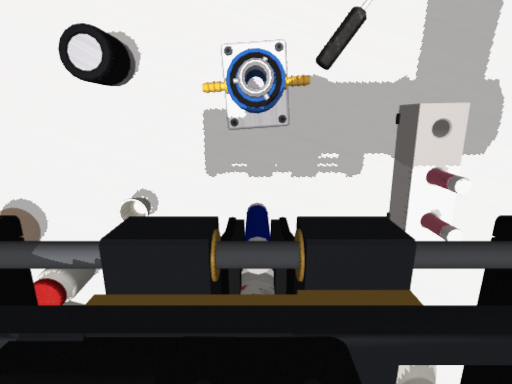

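View pics/s5c.png

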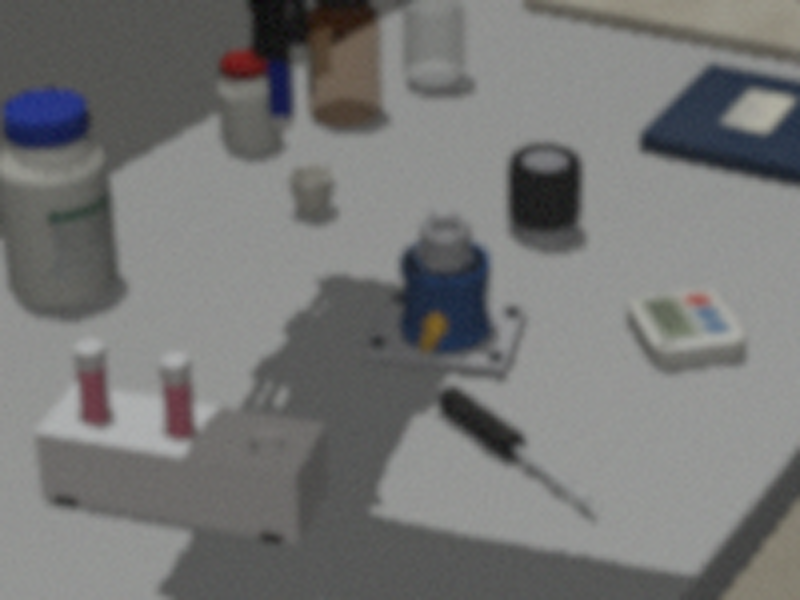

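```bash
python3 - <<'E'
from h import *
im=cv2.imread('pics/w5.png')
a=cv2.resize(im[45:115,210:300],None,fx=8,fy=8,interpolation=cv2.INTER_CUBIC)
cv2.imwrite('pics/w5c.png',a)
cv2.imwrite('pics/w5d.png',cv2.resize(im[10:90,45:145],None,fx=7,fy=7,interpolation=cv2.INTER_CUBIC))
E
```

```text
(no output)
```

View pics/w5c.png

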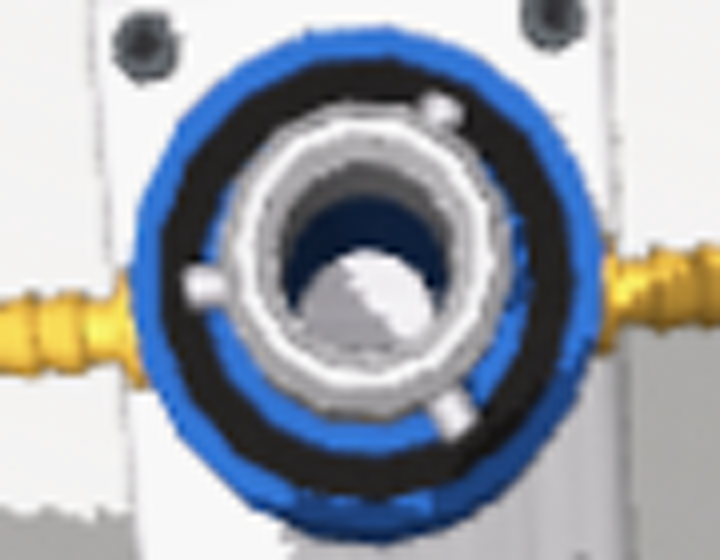

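View pics/w5d.png

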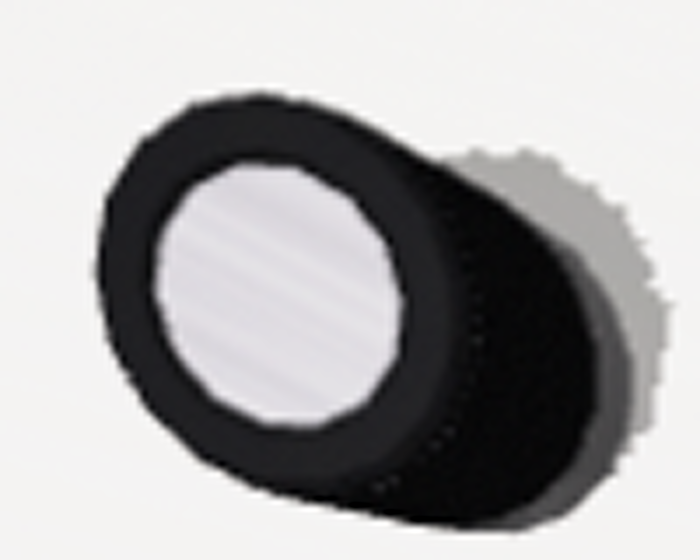

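```bash
python3 - <<'E'
from h import *
n=ray('wrist',255.9,76.75,.0855); print('neck',n.round(4),'cap',ray('wrist',84.6,51.8,.056).round(4))
e,r,s=tool(); print(r.as_matrix().round(4)); print(rel([n[0],n[1],.187]))
# held cart expectations: where foot centre projects
for dz in (-.05,0.03): print(proj('wrist',e+r.apply([0,-dz,0])))
E
```

```text
neck [ 0.4771 -0.0232  0.0855] cap [ 0.4974 -0.1813  0.056 ]
[[ 9.593e-01  2.000e-04 -2.822e-01]
 [ 2.822e-01  1.000e-04  9.593e-01]
 [ 3.000e-04 -1.000e+00  0.000e+00]]
[-100.25852235    0.52291998   -0.63094924]
(np.float64(256.7164824270201), np.float64(209.2827080352128))
(np.float64(256.5438634253927), np.float64(259.5287245235059))
```

```bash
python3 - <<'E'
from h import *
im=cv2.imread('pics/w5.png')
cv2.imwrite('pics/w5e.png',cv2.resize(im[190:300,205:310],None,fx=5,fy=5,interpolation=cv2.INTER_CUBIC))
E
```

```text
(no output)
```

View pics/w5e.png

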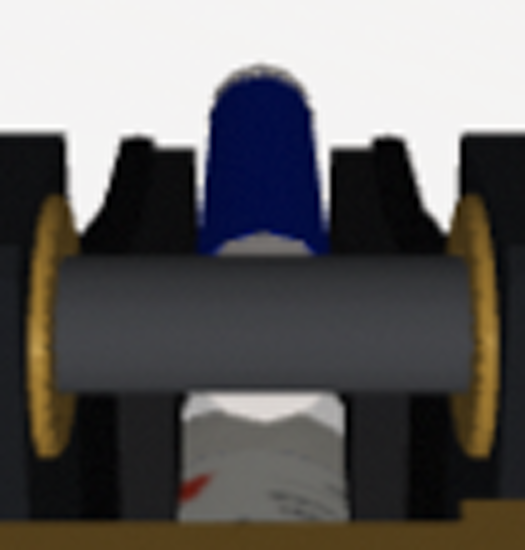

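```bash
python3 - <<'E'
from h import *
e,r,s=tool()
for d in (-6,-4,-2,0,2,4):
  f=lambda x,h: proj('wrist',e+r.apply([(x)/1000,-h/1000,0]))[1]
  print(d, [round(f(*a),1) for a in [(d-8,30),(d+8,30),(d-8,-48),(d-6.5,-50)]])
E
```

```text
-6 [np.float64(233.0), np.float64(263.2), np.float64(192.0), np.float64(193.3)]
-4 [np.float64(236.8), np.float64(266.9), np.float64(194.6), np.float64(195.9)]
-2 [np.float64(240.7), np.float64(270.5), np.float64(197.3), np.float64(198.5)]
0 [np.float64(244.5), np.float64(274.1), np.float64(199.8), np.float64(201.0)]
2 [np.float64(248.3), np.float64(277.7), np.float64(202.4), np.float64(203.6)]
4 [np.float64(252.1), np.float64(281.3), np.float64(205.0), np.float64(206.1)]
```

```bash
python3 -m inch '[[0,0,0,-35,0,0,1],[0,0,0,-70,5,0,1],[0,0,0,-95,15,-0.6,1],[0,0,0,-102.5,30,-0.6,1],[0,0,0,-102.5,38,-0.6,1],[0,0,0,-102.5,38,-0.6,1],[0,0,0,-102.5,38,-0.6,1]]'
python3 - <<'E'
from h import *
snap('wrist','w6.png'); snap('top','t6.png'); snap('scene','s6.png')
e,r,s=tool(); print(e,s['contact_force'])
im=cv2.imread('pics/s6.png');cv2.imwrite('pics/s6c.png',cv2.resize(im[170:260,220:310],None,fx=6.5,fy=6.5,interpolation=cv2.INTER_CUBIC))
im=cv2.imread('pics/w6.png');cv2.imwrite('pics/w6c.png',cv2.resize(im[150:300,180:335],None,fx=4,fy=4,interpolation=cv2.INTER_CUBIC))
E
```

```text
t: 9.48
eef_pos: [0.4762, -0.0238, 0.1496]
orientation: [-1.56, -0.225, 0.224]
contact_force: [0.9, 0.7, -0.2]
finger_gap: 0.178
[ 0.47647174 -0.0235942   0.14996763] [-0.05005485 -0.10954613 -0.90298228]
```

View pics/w6c.png

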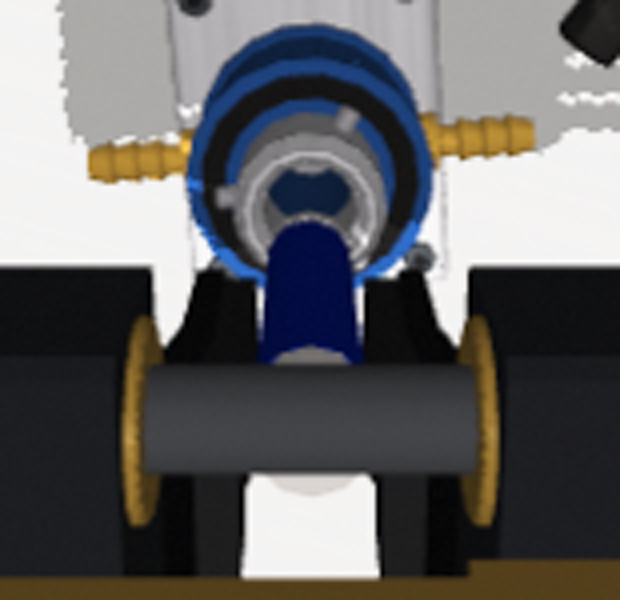

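View pics/s6c.png

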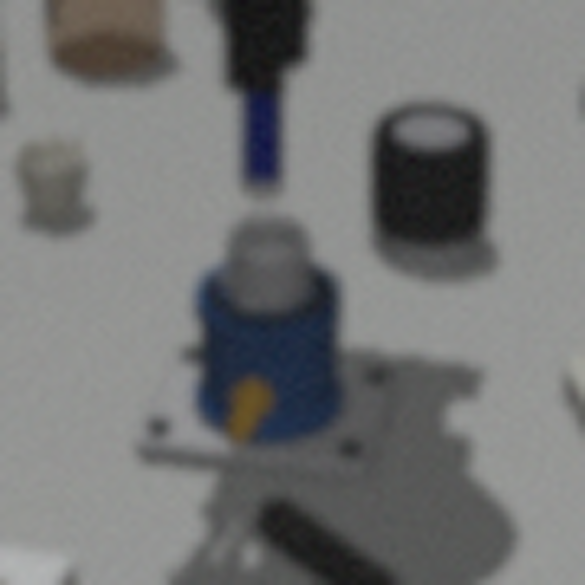

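```bash
python3 - <<'E'
from h import *
im=cv2.imread('pics/w6.png');a=cv2.resize(im[172:218,232:284],None,fx=12,fy=12,interpolation=cv2.INTER_CUBIC)
def circ(n,z,r):
    return [((p[0]-232+.5)*12,(p[1]-172+.5)*12) for t in np.linspace(0,6.28,60) for p in [proj('wrist',[n[0]+r*np.cos(t),n[1]+r*np.sin(t),z])]]
b=a.copy()
for n,c in [((.4771,-.0232),(0,0,255)),((.473,-.0233),(0,255,0))]:
  for z,r in [(.086,.012),(.0845,.016)]:
    cv2.polylines(b,[np.int32(circ(n,z,r))],True,c,1)
cv2.imwrite('pics/w6d.png',b)
E
```

```text
(no output)
```

View pics/w6d.png

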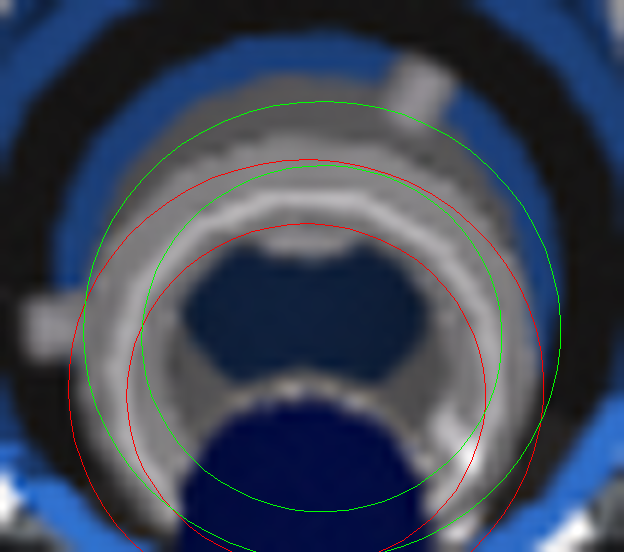

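```bash
python3 -m inch '[[0,0,0,-1,0,0.3,1],[0,0,0,-1,0,0.3,1],[0,0,0,-1,4,0.3,1],[0,0,0,-1,4,0.3,1]]'
python3 - <<'E'
from h import *
snap('wrist','w7.png')
e,r,s=tool(); print(e)
im=cv2.imread('pics/w7.png');a=cv2.resize(im[172:218,232:284],None,fx=12,fy=12,interpolation=cv2.INTER_CUBIC)
cv2.imwrite('pics/w7d.png',a)
E
```

```text
t: 9.97
eef_pos: [0.4736, -0.024, 0.1448]
orientation: [-1.559, -0.223, 0.225]
contact_force: [-0.8, -0.7, -0.3]
finger_gap: 0.174
[ 0.47368703 -0.02400404  0.14500083]
```

View pics/w7d.png

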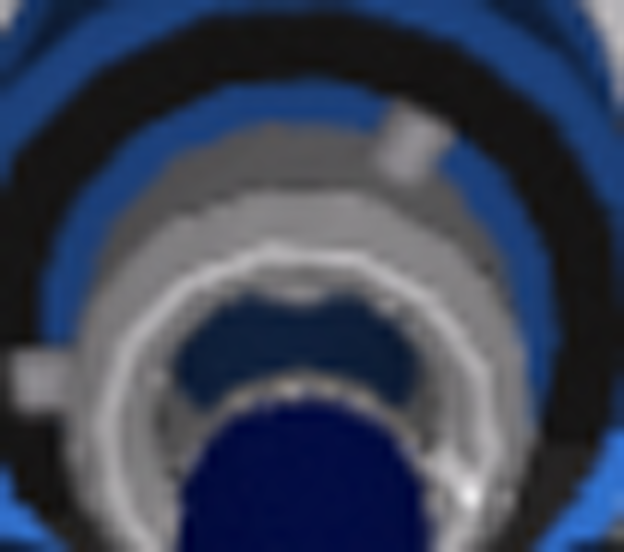

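```bash
python3 - <<'E'
from h import *
e,r,s=tool()
row=lambda y:172+y/12-.5
col=lambda x:232+x/12-.5
p=ray('wrist',col(297),row(255),.086); q=ray('wrist',col(306),row(378),e[2]-.05)
P,Q=rel(p),rel(q); print('ring far',P,'neck c x',P[0]+12.3,'foot far',Q,'foot c',Q[0]+6.5, Q[0]+7.5)
E
```

```text
ring far [-10.55643536  59.01058918  -0.36054041] neck c x 1.7435646420184039 foot far [-4.95290958 50.00463655  0.21852051] foot c 1.5470904234294753 2.5470904234294753
```

```bash
python3 -m inch '[[0,0,0,-0.3,4,-0.5,1],[0,0,0,-0.3,8,-0.5,1],[0,0,0,-0.3,12,-0.5,1],[0,0,0,-0.3,16,-0.5,1],[0,0,0,-0.3,20,-0.5,1]]'
python3 -m inch '[[0,0,0,0,5,0,1],[0,0,0,0,10,0,1]]'
```

```text
t: 10.43
eef_pos: [0.4737, -0.0246, 0.1249]
orientation: [-1.559, -0.224, 0.225]
contact_force: [-0.3, -0.2, -1.0]
finger_gap: 0.178
t: 10.6
eef_pos: [0.4738, -0.0245, 0.1149]
orientation: [-1.559, -0.224, 0.224]
contact_force: [-0.5, -0.1, 0.6]
finger_gap: 0.177
```

```bash
python3 -m inch '[[0,0,0,0,6,0,1],[0,0,0,0,12,0,1],[0,0,0,0,18,0,1],[0,0,0,0,22,0,1],[0,0,0,0,22,0,1]]'
python3 - <<'E'
from h import *
snap('wrist','w8.png');snap('scene','s8.png')
im=cv2.imread('pics/s8.png');cv2.imwrite('pics/s8c.png',cv2.resize(im[170:260,220:310],None,fx=6.5,fy=6.5,interpolation=cv2.INTER_CUBIC))
E
```

```text
t: 11.02
eef_pos: [0.4736, -0.0246, 0.0924]
orientation: [-1.559, -0.223, 0.225]
contact_force: [0.6, 0.1, -0.3]
finger_gap: 0.178
```

View pics/s8c.png

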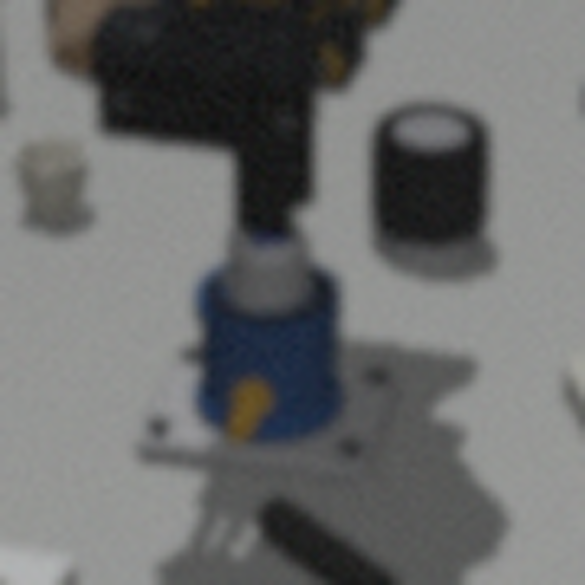

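View pics/w8.png

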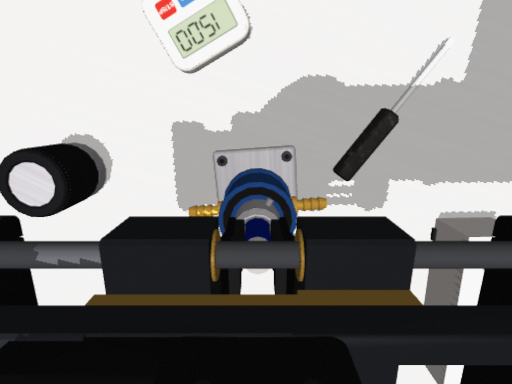

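```bash
python3 -m inch '[[0,0,0,0,0,0,0],[0,0,0,0,0,0,0],[0,0,0,0,0,0,0],[0,0,0,0,0,0,0],[0,0,0,0,0,0,0],[0,0,0,0,0,0,0],[0,0,0,0,-30,0,0],[0,0,0,0,-60,0,0]]'
python3 - <<'E'
from h import *
c=np.array([.497,-.182,.19]); e,r,s=tool(); X=r.as_matrix()[:,0]
print(rel(np.array([.475,-.0235,.19])+.1*X), rel(c+.1*X), s['qpos'].round(2), s['finger_gap'])
E
```

```text
t: 11.78
eef_pos: [0.4724, -0.0249, 0.1527]
orientation: [-1.56, -0.22, 0.228]
contact_force: [1.5, -0.4, -0.3]
finger_gap: 0.698
[102.68404775 -37.30165294   0.63329494] [  79.12552447  -37.19646406 -157.64252417] [ 0.29  0.2  -0.45 -0.   -0.93 -1.58] 0.6977279365218124
```

```bash
python3 -m inch '[[0,0,0,10,-30,-10,0],[0,0,0,30,-37,-30,0],[0,0,0,60,-37,-50,0],[0,0,0,85,-37,-66,0],[0,0,0,85,-37,-66,0],[0,0,0,85,-37,-66,0]]'
python3 - <<'E'
from h import *
snap('wrist','w9.png')
for n in ['neck_top','cart_blue_mid','cap_mid']:
    print(n,[(np.round(d['centre'],4).tolist(),round(d['score'],2)) for d in ctrl.pinpoint(n,'wrist')][:3])
E
```

```text
t: 12.28
eef_pos: [0.5745, -0.0643, 0.1893]
orientation: [-1.559, -0.222, 0.225]
contact_force: [-1.3, -0.7, -0.6]
finger_gap: 0.99
neck_top [([0.4753, -0.0226, 0.0854], 0.82), ([0.3765, 0.0599, 0.0005], 0.54)]
cart_blue_mid [([0.4798, -0.0174, 0.0627], 0.96), ([0.3763, 0.0599, -0.0018], 0.71), ([0.4746, -0.0264, 0.0719], 0.6)]
cap_mid [([0.4976, -0.1818, 0.0292], 0.79), ([0.5102, 0.1852, 0.0028], 0.45)]
```

View pics/w9.png

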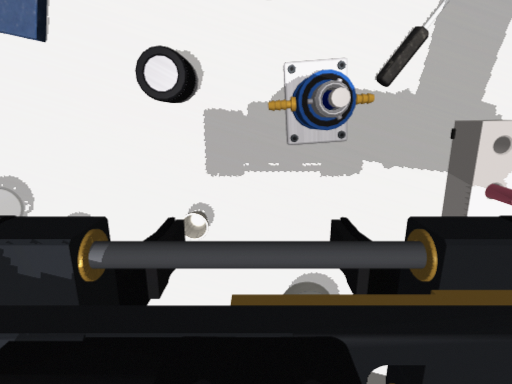

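```bash
python3 - <<'E'
from h import *
im=cv2.imread('pics/w9.png')
a=im[35:110,125:205]; cv2.imwrite('pics/w9c.png',cv2.resize(a,None,fx=7,fy=7,interpolation=cv2.INTER_CUBIC))
cv2.imwrite('pics/w9d.png',cv2.resize(im[60:140,275:375],None,fx=7,fy=7,interpolation=cv2.INTER_CUBIC))
E
```

```text
(no output)
```

View pics/w9c.png

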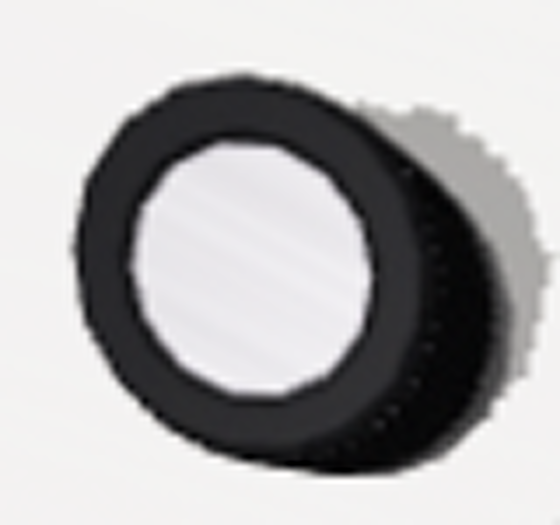

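View pics/w9d.png

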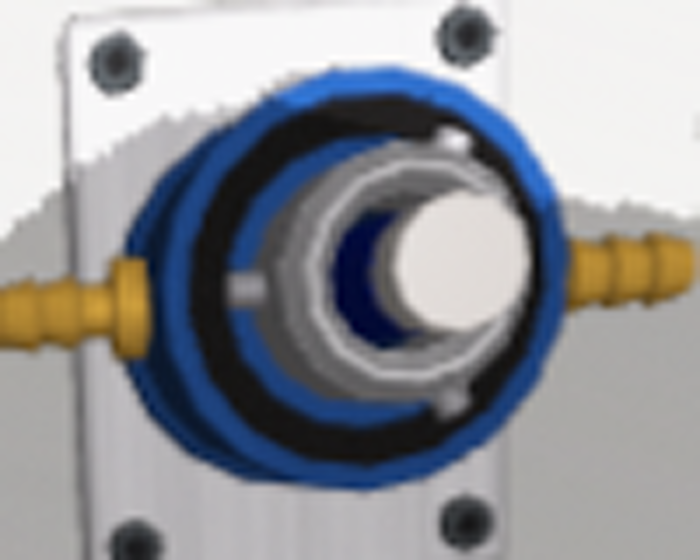

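```bash
python3 - <<'E'
from h import *
c=ray('wrist',160.6,72.9,.056); n=ray('wrist',333.3,98.3,.086); print(c.round(4),n.round(4))
e,r,s=tool();print(e,rel([c[0],c[1],.026]), rel([n[0],n[1],.026]),s['orientation'])
E
```

```text
[ 0.4952 -0.181   0.056 ] [ 0.4745 -0.0235  0.086 ]
[ 0.57300487 -0.06365921  0.19046087] [-107.68919333  164.4997029   -90.65258222] [-83.02669394 164.51598879  66.29074132] [-1.55898417 -0.22425268  0.22509864]
```

```bash
python3 -m inch '[[0,0,0,-30,0,-25,0],[0,0,0,-60,20,-50,0],[0,0,0,-90,40,-75,0],[0,0,0,-107,65,-91,0],[0,0,0,-107,80,-91,0],[0,0,0,-107,80,-91,0],[0,0,0,-107,80,-91,0],[0,0,0,-107,80,-91,0]]'
python3 - <<'E'
from h import *
snap('wrist','w10.png')
for n in ['cap_mid']:
    print(n,[(np.round(d['centre'],4).tolist(),round(d['score'],2)) for d in ctrl.pinpoint(n,'wrist')][:3])
print(rel([.496,-.1812,.027]))
E
```

```text
t: 13.15
eef_pos: [0.4982, -0.1809, 0.1119]
orientation: [-1.56, -0.228, 0.224]
contact_force: [-0.2, -0.0, 0.7]
finger_gap: 0.998
cap_mid [([0.4983, -0.1795, 0.0261], 0.84)]
[-2.76074446 85.011824    0.38307783]
```

View pics/w10.png

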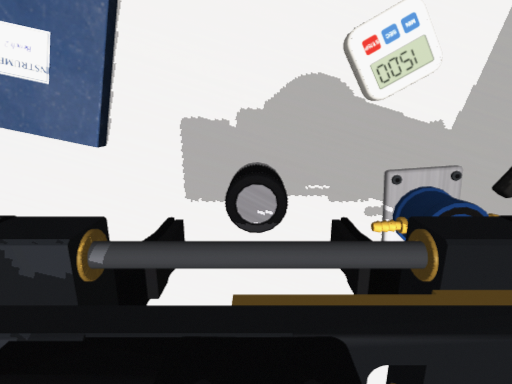

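```bash
python3 - <<'E'
from h import *
im=cv2.imread('pics/w10.png')
cv2.imwrite('pics/w10c.png',cv2.resize(im[155:240,215:300],None,fx=6,fy=6,interpolation=cv2.INTER_CUBIC))
c=ray('wrist',256.5,203.5,.056); print(c, rel(c))
E
```

```text
[ 0.49606904 -0.18171396  0.056     ] [-2.75029896 56.01245269 -0.16943798]
```

View pics/w10c.png

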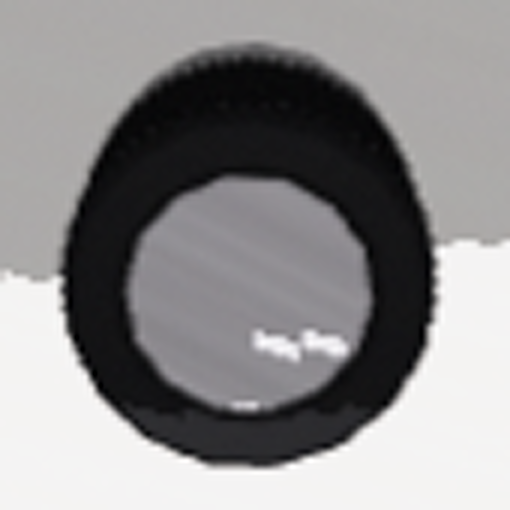

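```bash
python3 -m inch '[[0,0,0,-1,30,0,0],[0,0,0,-1,55,0,0],[0,0,0,-1,75,0,0],[0,0,0,-1,84,0,0],[0,0,0,-1,84,0,0],[0,0,0,-1,84,0,0]]'
python3 - <<'E'
from h import *
print(rel([.4963,-.1814,.027]))
E
```

```text
t: 13.75
eef_pos: [0.497, -0.1815, 0.0272]
orientation: [-1.56, -0.226, 0.225]
contact_force: [-0.9, -0.2, -0.2]
finger_gap: 1.002
[-0.66209517  0.15679576  0.26704555]
```

```bash
python3 -m inch '[[0,0,0,-0.5,0,0,1],[0,0,0,-0.5,0,0,1],[0,0,0,-0.5,0,0,1],[0,0,0,-0.5,0,0,1],[0,0,0,-0.5,0,0,1],[0,0,0,-0.5,0,0,1],[0,0,0,-0.5,0,0,1],[0,0,0,-0.5,0,0,1]]' 30
python3 -m inch '[[0,0,0,0,0,0,1],[0,0,0,0,0,0,1]]'
python3 -m inch '[[0,0,0,0,-20,0,1],[0,0,0,0,-45,0,1],[0,0,0,0,-75,0,1],[0,0,0,0,-110,0,1],[0,0,0,0,-130,0,1],[0,0,0,0,-130,0,1],[0,0,0,0,-130,0,1]]'
python3 - <<'E'
from h import *
e,r,s=tool();print(rel([.4752,-.0238,e[2]]),s['finger_gap'],s['qpos'].round(2))
snap('wrist','w11.png');snap('scene','s11.png')
im=cv2.imread('pics/s11.png');cv2.imwrite('pics/s11c.png',cv2.resize(im[130:270,200:340],None,fx=4.2,fy=4.2,interpolation=cv2.INTER_CUBIC))
E
```

```text
t: 14.42
eef_pos: [0.4956, -0.1818, 0.0266]
orientation: [-1.559, -0.224, 0.224]
contact_force: [-0.6, 0.3, 1.6]
finger_gap: 0.567
t: 14.58
eef_pos: [0.4956, -0.1819, 0.0266]
orientation: [-1.559, -0.224, 0.224]
contact_force: [-0.1, 1.0, 1.4]
finger_gap: 0.568
t: 15.17
eef_pos: [0.4957, -0.1816, 0.1571]
orientation: [-1.559, -0.226, 0.222]
contact_force: [0.5, -0.9, -1.7]
finger_gap: 0.57
[2.47513933e+01 3.83409082e-02 1.57221527e+02] 0.5703205798275529 [-0.04  0.28 -0.33 -0.   -0.96 -1.24]
```

View pics/w11.png

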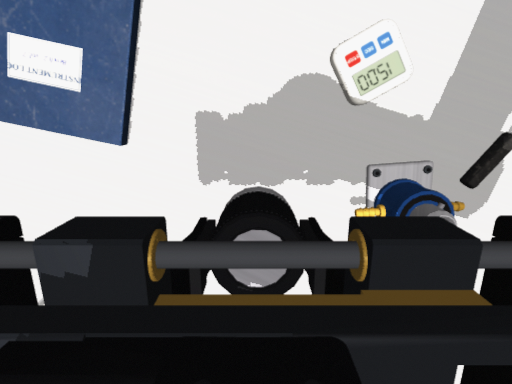

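View pics/s11c.png

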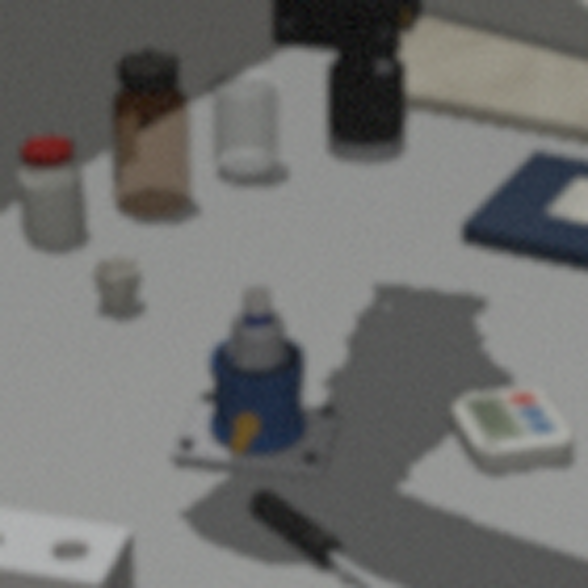

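```bash
python3 -m inch '[[0,0,0,5,0,30,1],[0,0,0,10,0,60,1],[0,0,0,15,0,90,1],[0,0,0,20,0,120,1],[0,0,0,25,0,147,1],[0,0,0,25,0,157,1],[0,0,0,25,0,157,1],[0,0,0,25,0,157,1]]'
python3 - <<'E'
from h import *
e,r,s=tool();print(e,rel([.4752,-.0238,e[2]]))
snap('wrist','w12.png');snap('scene','s12.png');snap('top','t12.png')
im=cv2.imread('pics/s12.png');cv2.imwrite('pics/s12c.png',cv2.resize(im[150:250,210:310],None,fx=5.8,fy=5.8,interpolation=cv2.INTER_CUBIC))
E
```

```text
t: 15.93
eef_pos: [0.4745, -0.0241, 0.1553]
orientation: [-1.559, -0.223, 0.227]
contact_force: [0.5, -0.3, -2.1]
finger_gap: 0.565
[ 0.47454064 -0.02409773  0.15533271] [ 0.71667159 -0.00189916  0.09888649]
```

View pics/w12.png

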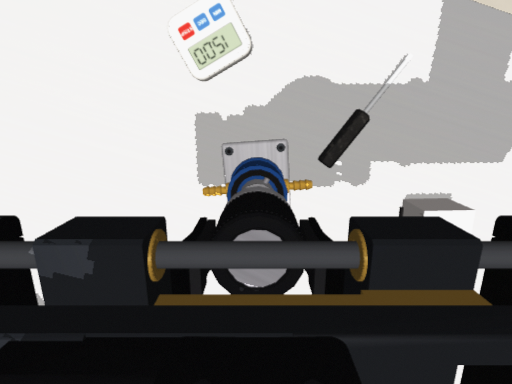

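View pics/s12c.png

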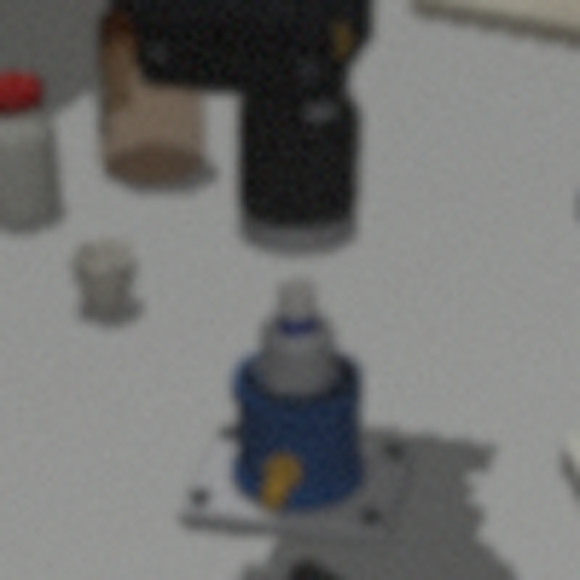

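```bash
python3 -m inch '[[0,0,0,0.7,12,0,1],[0,0,0,0.7,24,0,1],[0,0,0,0.7,34,0,1],[0,0,0,0.7,40,0,1],[0,0,0,0.7,40,0,1]]'
python3 -m inch '[[0,0,0,0,2,0,1],[0,0,0,0,4,0,1],[0,0,0,0,6,0,1],[0,0,0,0,6,0,1]]'
```

```text
t: 16.5
eef_pos: [0.475, -0.025, 0.115]
orientation: [-1.56, -0.22, 0.226]
contact_force: [-0.4, 0.4, -2.2]
finger_gap: 0.566
t: 16.83
eef_pos: [0.4759, -0.024, 0.1104]
orientation: [-1.559, -0.224, 0.224]
contact_force: [0.4, -0.2, -0.9]
finger_gap: 0.564
```

```bash
python3 -m inch '[[0,0,0,0,1,0,1],[0,0,0,0,2,0,1],[0,0,0,0,3,0,1],[0,0,0,0,4,0,1],[0,0,0,0,4,0,1]]'; python3 - <<'E'
from h import *
e,r,s=tool();print(e,s['contact_force'],s['wrist_torque'])
E
```

```text
t: 17.25
eef_pos: [0.4758, -0.0239, 0.1062]
orientation: [-1.559, -0.224, 0.225]
contact_force: [0.2, -0.6, -2.7]
finger_gap: 0.562
[ 0.47579054 -0.023894    0.10623974] [ 0.15672343 -0.59705993 -2.67111698] [ 0.03472469  0.02009435 -0.01681645]
```

Edge is past the rim freely (≈0.080). On down to the pins.

```bash
python3 -m inch '[[0,0,0,0,2,0,1],[0,0,0,0,4,0,1],[0,0,0,0,6,0,1],[0,0,0,0,7,0,1],[0,0,0,0,8,0,1],[0,0,0,0,8,0,1]]'; python3 -m inch '[[0,0,0,0,0.5,0,1],[0,0,0,0,1,0,1],[0,0,0,0,1,0,1]]';python3 -m inch '[[0,0,0,0,0.5,0,1],[0,0,0,0,1,0,1],[0,0,0,0,1,0,1]]'
```

```text
t: 17.75
eef_pos: [0.4758, -0.024, 0.0981]
orientation: [-1.559, -0.224, 0.225]
contact_force: [-0.3, 0.0, -1.0]
finger_gap: 0.567
t: 18.0
eef_pos: [0.4759, -0.0239, 0.0974]
orientation: [-1.559, -0.224, 0.224]
contact_force: [-0.9, 0.6, -1.3]
finger_gap: 0.565
t: 18.25
eef_pos: [0.476, -0.0239, 0.0965]
orientation: [-1.559, -0.225, 0.224]
contact_force: [-0.4, 0.9, -1.4]
finger_gap: 0.566
```

```bash
python3 -m inch '[[0,0,0,0,0.5,0,1],[0,0,0,0,1,0,1],[0,0,0,0,1,0,1]]'; python3 -m inch '[[0,0,0,0,0.5,0,1],[0,0,0,0,1,0,1],[0,0,0,0,1,0,1]]'; python3 - <<'E'
from h import *
e,r,s=tool();print(e,s['contact_force'],s['wrist_torque'])
E
```

```text
t: 18.5
eef_pos: [0.4764, -0.0238, 0.0962]
orientation: [-1.559, -0.226, 0.224]
contact_force: [-1.7, 0.1, 5.1]
finger_gap: 0.566
t: 18.75
eef_pos: [0.4766, -0.0238, 0.096]
orientation: [-1.559, -0.226, 0.224]
contact_force: [-2.5, 0.5, 8.7]
finger_gap: 0.565
[ 0.47664826 -0.02379535  0.09599776] [-2.49930945  0.49937377  8.6654109 ] [ 0.36330731  0.92652136 -0.0047999 ]
```

```bash
python3 -m inch '[[0,-0.06,0,0,0,0,1],[0,-0.12,0,0,0,0,1],[0,-0.18,0,0,0,0,1]]'; python3 -m inch '[[0,-0.06,0,0,0,0,1],[0,-0.12,0,0,0,0,1],[0,-0.18,0,0,0,0,1]]'; python3 - <<'E'
from h import *
e,r,s=tool();print(e,s['contact_force'],s['wrist_torque'])
E
```

```text
t: 19.0
eef_pos: [0.4766, -0.024, 0.096]
orientation: [-1.54, -0.369, 0.367]
contact_force: [-2.0, -0.2, 10.3]
finger_gap: 0.564
t: 19.25
eef_pos: [0.4765, -0.0238, 0.0954]
orientation: [-1.511, -0.51, 0.507]
contact_force: [-1.5, -0.5, 1.9]
finger_gap: 0.565
[ 0.4764925  -0.02382892  0.09542383] [-1.4869833  -0.51264672  1.85452689] [-0.10364905  0.24172764 -0.01945963]
```

```bash
python3 -m inch '[[0,0,0,0,0,0,1],[0,0,0,0,0,0,1]]'; python3 -m inch '[[0,0,0,0,0.5,0,1],[0,0,0,0,1,0,1],[0,0,0,0,1,0,1]]'; python3 - <<'E'
from h import *
e,r,s=tool();print(e,s['contact_force'],s['wrist_torque'])
E
```

```text
t: 19.42
eef_pos: [0.4762, -0.024, 0.0952]
orientation: [-1.512, -0.506, 0.505]
contact_force: [-1.3, -0.4, 5.0]
finger_gap: 0.564
t: 19.67
eef_pos: [0.4765, -0.024, 0.0947]
orientation: [-1.512, -0.506, 0.505]
contact_force: [-1.4, -0.4, 9.4]
finger_gap: 0.566
[ 0.47650717 -0.02400358  0.0946834 ] [-1.40090073 -0.40613027  9.41783242] [0.12175279 0.85779593 0.08474317]
```

```bash
python3 -m inch '[[0,-0.03,0,0,0,0,1],[0,-0.06,0,0,0,0,1],[0,-0.06,0,0,0,0,1]]'; python3 - <<'E'
from h import *
e,r,s=tool();print(e,s['contact_force'],s['wrist_torque'])
E
python3 -m inch '[[0,-0.03,0,0,0,0,1],[0,-0.06,0,0,0,0,1],[0,-0.06,0,0,0,0,1]]'; python3 - <<'E'
from h import *
e,r,s=tool();print(e,s['contact_force'],s['wrist_torque'])
E
```

```text
t: 19.92
eef_pos: [0.4764, -0.0241, 0.0942]
orientation: [-1.5, -0.553, 0.552]
contact_force: [-0.6, -0.9, 4.4]
finger_gap: 0.564
[ 0.47635406 -0.02406699  0.09416515] [-0.63121307 -0.85351184  4.36689418] [-0.11648292  0.34418683  0.10378373]
t: 20.17
eef_pos: [0.4763, -0.024, 0.0937]
orientation: [-1.487, -0.599, 0.598]
contact_force: [-0.2, -1.2, 2.2]
finger_gap: 0.566
[ 0.47627992 -0.02400618  0.09368345] [-0.20248985 -1.22077117  2.2089652 ] [-0.18287572  0.00918636  0.02049178]
```

```bash
python3 - <<'E'
from h import *
snap('wrist','w13.png');snap('scene','s13.png')
im=cv2.imread('pics/s13.png');cv2.imwrite('pics/s13c.png',cv2.resize(im[160:250,215:315],None,fx=6,fy=6,interpolation=cv2.INTER_CUBIC))
im=cv2.imread('pics/w13.png');cv2.imwrite('pics/w13c.png',cv2.resize(im[120:310,150:370],None,fx=3,fy=3,interpolation=cv2.INTER_CUBIC))
for c in ['wrist','scene']:print(ctrl.pinpoint('cap_mid',c)[:1],ctrl.pinpoint('cap_edge',c)[:1])
E
```

```text
[] []
[{'centre': [0.4781, -0.0238, 0.0966], 'score': 0.53}] [{'centre': [0.4761, -0.0248, 0.0663], 'score': 0.75}]
```

View pics/w13c.png

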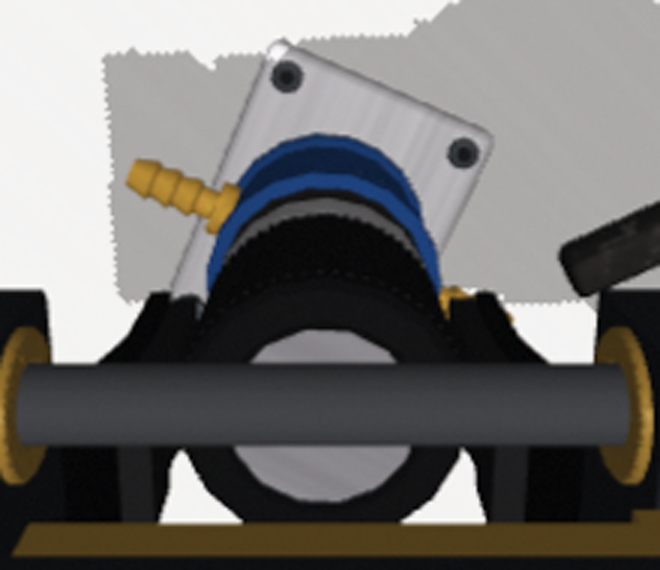

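View pics/s13c.png

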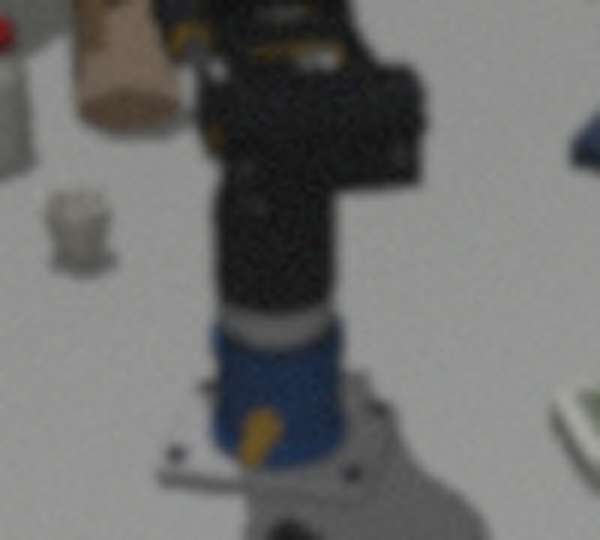

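```bash
python3 - <<'E'
from h import *
for n in ['w12','w13']:
    im=cv2.imread(f'pics/{n}.png').astype(int).sum(2)
    for c in (250,258,266):print(n,c,im[218:312,c].tolist())
E
```

```text
w12 250 [58, 59, 54, 53, 58, 60, 60, 56, 59, 56, 47, 63, 285, 392, 407, 400, 405, 399, 401, 405, 405, 410, 343, 167, 110, 130, 138, 150, 163, 168, 174, 182, 191, 195, 196, 202, 203, 207, 209, 211, 211, 210, 204, 199, 204, 198, 192, 185, 178, 164, 247, 389, 419, 416, 412, 406, 402, 399, 398, 402, 405, 410, 412, 409, 412, 419, 428, 654, 446, 150, 55, 46, 47, 51, 49, 54, 126, 165, 174, 177, 176, 174, 173, 172, 173, 173, 172, 105, 59, 51, 48, 46, 46, 50]
w12 258 [60, 62, 60, 56, 59, 58, 55, 59, 59, 44, 54, 85, 370, 421, 417, 415, 413, 410, 405, 406, 402, 397, 333, 168, 113, 131, 144, 152, 164, 165, 173, 177, 184, 194, 198, 202, 201, 206, 208, 210, 211, 210, 207, 204, 203, 201, 195, 190, 178, 164, 245, 382, 412, 413, 414, 416, 421, 415, 408, 406, 399, 398, 397, 401, 405, 412, 410, 406, 348, 167, 68, 66, 70, 57, 52, 53, 126, 165, 172, 176, 173, 172, 177, 173, 172, 171, 171, 109, 54, 45, 51, 49, 50, 50]
w12 266 [60, 60, 62, 62, 61, 60, 61, 59, 59, 55, 55, 39, 261, 389, 420, 420, 422, 420, 419, 417, 413, 409, 340, 171, 114, 128, 143, 152, 164, 170, 174, 177, 186, 195, 199, 198, 205, 201, 209
[... 927 characters left out ...]
07, 207, 199, 200, 188, 184, 182, 166, 249, 385, 409, 413, 415, 420, 418, 414, 413, 405, 400, 397, 397, 400, 406, 408, 409, 405, 336, 147, 45, 44, 45, 53, 50, 51, 125, 161, 169, 170, 168, 167, 168, 172, 169, 169, 169, 104, 51, 49, 44, 48, 48, 44]
w13 266 [55, 60, 60, 57, 61, 61, 59, 61, 60, 53, 56, 44, 190, 379, 420, 426, 424, 422, 421, 418, 416, 413, 342, 166, 110, 124, 139, 148, 159, 163, 174, 178, 184, 192, 194, 199, 202, 204, 206, 209, 209, 207, 209, 203, 204, 194, 190, 184, 181, 167, 243, 377, 405, 410, 412, 414, 416, 413, 416, 416, 420, 414, 409, 407, 399, 397, 398, 360, 157, 45, 43, 46, 49, 54, 51, 49, 123, 161, 170, 169, 169, 168, 165, 168, 169, 169, 166, 101, 54, 48, 48, 46, 47, 45]
```

```bash
python3 -m inch '[[0,0,0,0,0.7,0,1],[0,0,0,0,1.4,0,1],[0,0,0,0,2,0,1],[0,0,0,0,2,0,1]]'; python3 - <<'E'
from h import *
e,r,s=tool();print(e,s['contact_force'],s['wrist_torque'])
E
```

```text
t: 20.8
eef_pos: [0.476, -0.0239, 0.0914]
orientation: [-1.487, -0.599, 0.599]
contact_force: [0.2, -1.3, 3.4]
finger_gap: 0.564
[ 0.47602634 -0.02393312  0.0913913 ] [ 0.23485168 -1.29248738  3.35336377] [-0.31522215 -0.04280845  0.02567242]
```

Engaged: it moves down against only the spring. Continue to home.

```bash
python3 -m inch '[[0,0,0,0,0.7,0,1],[0,0,0,0,1.4,0,1],[0,0,0,0,2.1,0,1],[0,0,0,0,2.8,0,1],[0,0,0,0,3,0,1]]'; python3 - <<'E'
from h import *
e,r,s=tool();print(e,s['contact_force'],s['wrist_torque'])
E
python3 -m inch '[[0,0,0,0,0.7,0,1],[0,0,0,0,1.4,0,1],[0,0,0,0,2,0,1],[0,0,0,0,2,0,1]]'; python3 - <<'E'
from h import *
e,r,s=tool();print(e,s['contact_force'],s['wrist_torque'])
E
```

```text
t: 21.22
eef_pos: [0.4762, -0.0239, 0.0885]
orientation: [-1.487, -0.599, 0.598]
contact_force: [0.1, -2.2, 4.6]
finger_gap: 0.563
[ 0.47616712 -0.02391597  0.08851125] [ 0.06244462 -2.16965932  4.57917907] [-0.27762265 -0.01324959  0.04328   ]
t: 21.55
eef_pos: [0.4762, -0.0239, 0.0866]
orientation: [-1.487, -0.599, 0.599]
contact_force: [-0.3, -0.3, 5.2]
finger_gap: 0.565
[ 0.47616741 -0.02393158  0.0866247 ] [-0.27646742 -0.34330588  5.24820625] [-0.27063869 -0.02401339 -0.01682441]
```

```bash
python3 -m inch '[[0,0,0,0,0.5,0,1],[0,0,0,0,1,0,1],[0,0,0,0,1,0,1]]'; python3 -m inch '[[0,0,0,0,0.5,0,1],[0,0,0,0,1,0,1],[0,0,0,0,1,0,1]]'; python3 -m inch '[[0,0,0,0,0.5,0,1],[0,0,0,0,1,0,1],[0,0,0,0,1,0,1]]'; python3 - <<'E'
from h import *
e,r,s=tool();print(e,s['contact_force'],s['wrist_torque'])
E
```

```text
t: 21.8
eef_pos: [0.4761, -0.0241, 0.0865]
orientation: [-1.487, -0.599, 0.599]
contact_force: [-2.0, -1.4, 11.1]
finger_gap: 0.566
t: 22.05
eef_pos: [0.4761, -0.0241, 0.0864]
orientation: [-1.487, -0.6, 0.599]
contact_force: [-3.9, -1.1, 18.8]
finger_gap: 0.572
t: 22.3
eef_pos: [0.4761, -0.0241, 0.0864]
orientation: [-1.487, -0.6, 0.599]
contact_force: [-6.9, 0.1, 25.0]
finger_gap: 0.57
[ 0.47614818 -0.02406018  0.08635791] [-6.93026172  0.10375914 25.03028225] [ 0.19647439  2.17356942 -0.00987819]
```

```bash
python3 -m inch '[[0,0,0,0,-1,0,1],[0,0,0,0,-1,0,1],[0,0,0,0,-1,0,1],[0,0,0,0,-1,0,1]]' 35;  python3 - <<'E'
from h import *
e,r,s=tool();print(e,s['contact_force'],np.abs(s['dq']).max())
snap('wrist','w14.png');snap('scene','s14.png')
im=cv2.imread('pics/s14.png');cv2.imwrite('pics/s14c.png',cv2.resize(im[160:280,150:350],None,fx=4,fy=4,interpolation=cv2.INTER_CUBIC))
im=cv2.imread('pics/w14.png');cv2.imwrite('pics/w14c.png',cv2.resize(im[120:310,150:370],None,fx=3,fy=3,interpolation=cv2.INTER_CUBIC))
print(ctrl.pinpoint('cap_mid','scene')[:1],ctrl.pinpoint('cap_edge','scene')[:1])
E
```

```text
t: 22.63
eef_pos: [0.4762, -0.024, 0.0864]
orientation: [-1.487, -0.6, 0.599]
contact_force: [-4.4, 0.5, 18.4]
finger_gap: 0.564
[ 0.47616714 -0.02403897  0.08640579] [-4.40317192  0.47566954 18.44314053] 0.002082927841446794
[{'centre': [0.4749, -0.0231, 0.0869], 'score': 0.73}] [{'centre': [0.4757, -0.0221, 0.059], 'score': 0.84}]
```

View pics/w14c.png

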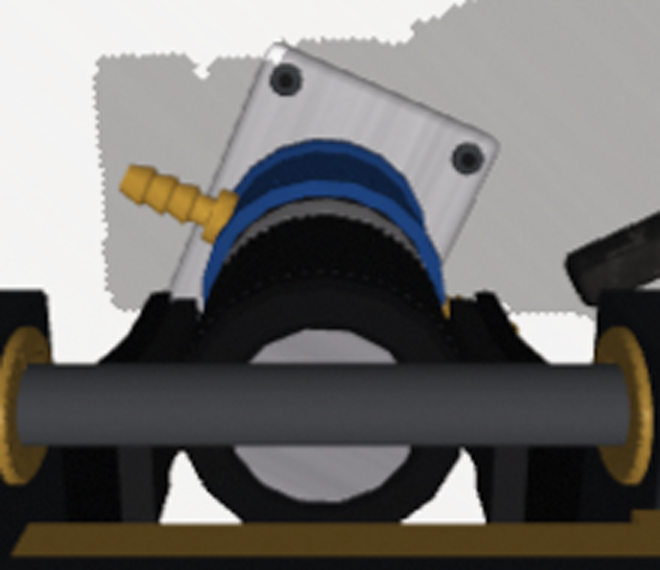

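View pics/s14c.png

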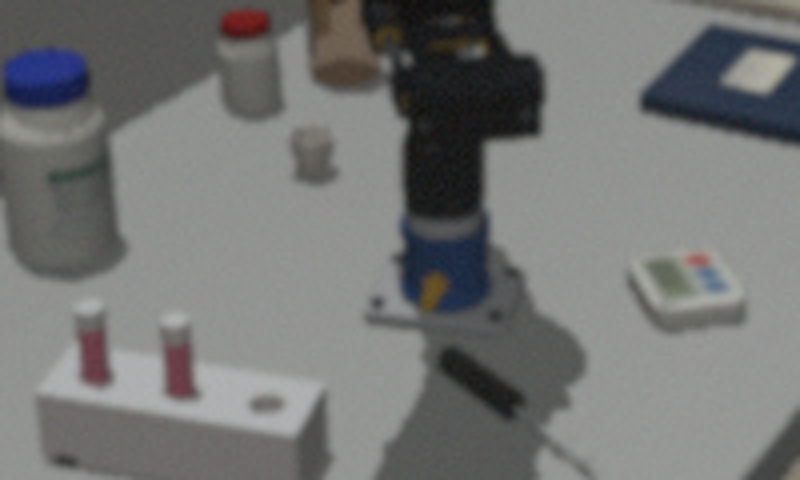

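```bash
python3 - <<'E'
from h import *
print(ctrl.close_job()); s=ctrl.observe(); print(s['t'],s['eef_pos'],s['contact_force'],s['finger_gap'])
E
```

```text
the job is handed in; nothing more can be done
None
the job is handed in; nothing more can be done
```

The dryer is loaded and I handed the job in at about 22.6 s of the 72 s allowed, with the gripper still holding the cap pushed home.

**What I did:** I took the blue cartridge from the rack and lowered it into the bore, then let it go. The wrist picture taken after that shows it standing there. I put the cap over the neck and felt it stop on the pins at a tool height of about 96 mm. Turning it about 27° counter-clockwise with a light push dropped the keyways over the pins. I then pressed it down against the spring alone, at about 3 to 5 N, to a hard stop at 86.4 mm.

**Last checks:**
- **Cap height:** the cap travelled about 10.1 mm below the pin stop, against 10.5 mm nominal. The scene camera network put the cap's mid point at 86.9 mm (nominal 88) and its lower edge at 59 mm (shoulder at 60), within its 4 mm accuracy.
- **Hold:** the push was about 18 N with the arm at rest. The grip was set to 35 N, and before the final press the wrist pictures showed no slip in the fingers.
- **Surroundings:** the pink cartridges are upright in the rack. In the final scene picture the screwdriver, timer and crucible look undisturbed. The beaker is outside that cropped view, but nothing went near it.

**Disagreements:** camera and network estimates of the neck's position differed by up to about 5 mm along x. I settled this with a close wrist view of the cartridge's foot over the bore. There was also a sideways force of about 4 N and a moment on the wrist in the final push, so the cap is probably held slightly off the bore axis. I could not see the spring seat, so its compression is inferred from the cap height and the force. Handing in gave no verdict.

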